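# Feed a mortar prism through the guide until the latch catches behind it

## Robot

A 6-joint arm with a two-finger parallel gripper is mounted at the origin on a cart in front of the work surface, level with it; the furniture and walls round the work are solid. World frame = base frame: x ahead of the robot, y to its left, z up, the work surface at z = 0. Lengths are in m, angles in rad, forces in N, time in s.
With the tool pointing down it reaches from about 0.325 to 0.775 m from the base axis. Payload 5.5 kg.
Tool frame: the origin (TCP) lies between the finger pads; the fingertips stand 8 mm ahead of it and the grasp point (between the pads) lies 11 mm behind it (tcp_to_tips is the distance from the TCP to the fingertips, in m); z points along the fingers, y is the direction in which the jaws open and shut (so a half turn about z gives the same grasp; the last joint's range is limited). The gripper opens to 88 mm and grips with 3 to 60 N. Pads are 20 mm wide; open, the fingers measure 115 mm over their backs; the gripper's body (75 mm by 178 mm) begins 61 mm behind the grasp point.
Start: joints at [1.066, 0.091, 1.231, -0, 1.82, -0.057], TCP at [0.26, 0.541, 0.231] pointing down, gripper open.
Joint ranges: [-2.87, 2.87], [-0.86, 2.18], [0.17, 2.46], [-1.51, 4.65], [0.06, 2.69], [-2.65, 2.65]. Speed limits (rad/s): [2.57, 2.57, 3.01, 3.14, 3.14, 3.14].

## Interface

Orientations are given as a unit quaternion [w, x, y, z].
In Python, from bench import * gives the robot as it stands. Calls block until the motion is done:
- move_to(position, orientation): joint-space move of the TCP to a pose.
- move_l(position, speed=0.15, orientation=None): straight line of the TCP; orientation=None keeps the orientation; speed is the mean speed in m/s.
- movej(angles): joint-space move.
- gripper_open() and close(): open the fingers fully, or close them until they stop; the grip force is fixed at half the most.
- hold(seconds).
- inverse_kinematics(position, orientation): joint angles nearest the present ones, or None.
- state(): the state.
- get_image(name): name is "side" or "top"; returns a dict with "frame" (400x640x3 uint8, blue, green, red), "depth" (400x640 float32, m along the optical axis (not along the pixel's ray), 0 where there is no reading), "camera_matrix" (3x3 intrinsics, pixels), "view" (4x4, takes a point from world to camera coordinates). Camera axes: x right, y up, looking along -z (the intrinsics and any distortion apply to the point x, -y, -z); pixel columns grow to the right and rows downward; lengths in m; the calibration is good to about 2 mm. A picture is of the moment at which its call begins.
A pose or a line that the arm cannot do raises IKError and nothing moves.
- job_done(): hands the job in, once; it reports no verdict.
The state is a dict: "time": time; "joint_pos": joint angles; "dq": joint speeds; "joint_torque": joint torques, N m; "ee_pos": TCP position; "ee_rot": TCP orientation; "ft_force": force on the tool from outside, world axes, zero at the start; "moment": the same for the moment, N m; "finger_gap": finger opening in m.
Only numpy, scipy, OpenCV 4.12 (cv2) and the standard library are available. Lean on these libraries where they do the work, as an engineer would, in place of code of your own. Each camera call takes 0.05 s, during which the arm holds its last target. There are 200 camera calls.

## Task

Take the wooden push stick by its raised grip and use it to push the mortar prism waiting in the infeed of the guide through the covered channel and gently against the sprung backing pad, until the spring latch snaps in behind it and keeps it there; never ram the prism, and do not touch it with the gripper. Then draw the stick right out and lay it flat on the worktop, off the guide, and leave the other things where they stand.

Things in the scene. Friction and masses are not known exactly. Their poses are not given: they have to be found in the camera images.
- guide: Aluminium feed guide fixed to the worktop, base plate 312 x 112 x 6 mm (x = -97 to +215, y = +-56 mm). Origin: underside of the base, on the channel's centre line, at the mouth of the covered channel; +x is the feed direction, z up. Covered channel: x = 0 to 45 mm, 42.5 mm wide and high, over it a 6 mm roof with a 14 mm slot along the middle (top 55 mm above the worktop).
- prism: Grey mortar half-prism, 40 x 64 x 40 mm, about 0.23 kg, lying in the infeed with its length along the channel. Origin: centre of its underside; its own y axis is its length and lies along the guide's x (its rear face is 32 mm behind the origin). Its front face stands 6 to 22 mm before the mouth at the start.
- push_stick: Wooden push stick lying on the worktop, about 0.07 kg. Bar 210 mm long, 16 mm wide, 16 mm high, with a raised grip 56 mm long, 16 mm wide, reaching to 48 mm above the stick's underside. Origin: underside of the bar, below the middle of the grip; own +x points along the bar to the pushing end, z up. The bar runs from x = -50 to +160 mm.
- stick_tip (a point): Centre of the pushing end face of the stick, 160 mm in front of the stick's origin and 8 mm above its underside.
- latch (a joint): Angle (rad) of the weakly sprung latch arm in the carriage's left wall, seen in the feed direction. 0 = nose fully out, standing 7 mm into the channel, 14 mm from the centre line (a stick held central passes it); the prism presses it aside to about 0.3. It snaps back to 0 behind the prism when the rear face has passed the latching face by about 2 mm, then holds the prism.
- backing_pad (a joint): Travel (m) of the sprung pad at the carriage's end: 0 = fully out, 0.008 = bottomed on a rigid stop. Preload 3 N, rate 1.5 N/mm, so 15 N when bottomed. The latched prism holds it at about 0.0035; the latch snaps in at about 0.0045, some 10 N at the pad and 12 to 17 N at the stick with friction. The mortar may chip if the stick presses it with more than 25 N.
- spare_prism: Another mortar half-prism of the same size, standing on the bare worktop behind the guide; not part of the job. Origin: centre of its underside.
- sample_tin: Round aluminium tin, 68 mm across, 40 mm high; bystander. Origin: centre of its underside.
- bottle_b: Small dark reagent bottle, 41 mm across, 68 mm high; bystander. Origin: centre of its underside.
- rubber_bulb: Small rubber pipette bulb, 38 mm across, 62 mm high; bystander. Origin: centre of its underside.
- infeed (a point): Middle of the infeed on the channel floor, 56 mm before the mouth; the floor is 6 mm above the worktop. The infeed (guide x = -95 to -18 mm) is open above, between rails 46 mm apart, 10 mm thick and 10 mm above the floor; then flared cheeks 42 mm high lead into the mouth (x = -18 to 0).
- tunnel_exit (a point): Centre of the floor at the far end of the covered channel. Beyond it a dark open-topped latch carriage (walls 26 mm above the floor) with pad and latch is bolted to the base, at another place each time and not measured: the latching face, to which the prism's rear face is held, lies 82 to 107 mm past the mouth (find it by feel or see it).
There are look-alikes about, which are no part of the job. Leave any blue look-alike of the prism alone.

How it is judged:
On the way, in this order (a step that is already met when the one before it is completed fails the run):
1. the prism has been pushed into the covered channel with the stick (x of prism in the frame of guide above 0.03 m and contact force between push_stick and prism above 0.2 N).
2. the latch has snapped in behind the prism, the pad being pressed back (value of joint backing_pad above 0.0015 m and value of joint latch below 0.04 rad), for 0.2 s.
At the end, for the whole second after the job is handed in: Latch nose out behind the prism (within 0.04 rad), backing pad still pressed back over 1.5 mm, prism at rest over 105 mm past the mouth. Stick still and flat on the worktop (within 4 mm, 0.05 rad), touching neither prism nor guide (all of step 2 and x of prism in the frame of guide above 0.105 m and linear speed of each of prism, push_stick below 0.01 m/s and contact force between push_stick and prism below 0.05 N and contact force between push_stick and guide below 0.05 N and height (world z) of push_stick below 0.004 m and height (world z) of stick_tip below 0.012 m and angle between push_stick's own z axis and vertical below 0.05 rad).
It fails at once if the stick presses the prism with more than 25 N (contact force between push_stick and prism above 25 N).
It fails at once if the gripper touches the prism (contact force between any of the fingers, the arm and prism above 0.5 N).
It fails at once if another thing is moved by more than 15 mm (distance of any of spare_prism, sample_tin, bottle_b, rubber_bulb from where it was at the start of the episode above 0.015 m).
It also fails if it takes over 59 s, if anything falls off the work surface, if the arm or the gripper's body presses on something with over 40 N, if the wrist force passes 120 N, or if a joint passes its speed limit or range.

## Working session

There is one attempt and no reset: what is moved stays moved. The work goes in short steps, each a Python script; the robot and the scene stay as the last script left them, time stands still between calls to the robot, and variables do not carry over. Pictures are saved under pics/ and viewed, about 8 in all and at most 12, crops included, and the job is handed in when it is done.

```bash
ls; mkdir -p pics; cat > h.py <<'E'
from bench import *
import numpy as np, cv2
def world(im,u,v,z):
    "ray through pixel onto plane z"
    K=np.array(im["camera_matrix"]);V=np.array(im["view"]);R=V[:3,:3];t=V[:3,3]
    p=np.linalg.inv(K)@[u,v,1];d=R.T@np.array([p[0],-p[1],-p[2]]);c=-R.T@t
    return c+d*(z-c[2])/d[2]
def pts(im):
    "world xyz per pixel from depth"
    K=np.array(im["camera_matrix"]);V=np.array(im["view"]);D=im["depth"]
    v,u=np.mgrid[:D.shape[0],:D.shape[1]]
    P=np.stack([(u-K[0,2])/K[0,0]*D,-(v-K[1,2])/K[1,1]*D,-D],-1)
    return (P-V[:3,3])@V[:3,:3]
def proj(im,P):
    K=np.array(im["camera_matrix"]);V=np.array(im["view"]);c=V[:3,:3]@np.array(P)+V[:3,3]
    q=K@[c[0],-c[1],-c[2]];return q[:2]/q[2]
E
python3 - <<'E'
from h import *
for n in("side","top"):
    im=get_image(n);cv2.imwrite(f"pics/{n}0.png",im["frame"]);np.savez(f"{n}0.npz",**im)
    V=np.array(im["view"]);print(n,-V[:3,:3].T@V[:3,3],V[2,:3],im["camera_matrix"][0][0],(im["depth"]>0).mean())
s=state();print(s)
E
```

```text
pics
side [1.12194464 0.07954213 0.92318538] [0.52317018 0.1764809  0.83375503] 438.69012770587614 0.99609765625
top [ 0.46079848 -0.10622063  1.25120682] [-0.10279719 -0.00375244  0.99469526] 463.4026936600879 0.99591015625
{'time': 0.1, 'joint_pos': array([ 1.06628111e+00,  9.17798695e-02,  1.23174863e+00, -2.01762670e-06,
        1.81978984e+00, -5.67145155e-02]), 'dq': array([ 0.00121874, -0.0013151 , -0.00351701,  0.00076769, -0.00114041,
       -0.00010839]), 'joint_torque': array([ 2.32092651e-03, -4.47856808e+01, -4.07570350e+01,  6.99849310e-02,
        2.84322398e-02, -1.37202192e-04]), 'ee_pos': array([0.25968169, 0.54062086, 0.22963166]), 'ee_rot': array([-2.38021435e-04,  2.22034456e-01,  9.75038438e-01, -8.29363102e-04]), 'ft_force': array([-0.47850139, -0.13784114,  0.15685947]), 'moment': array([-0.00925573,  0.00032243,  0.01628513]), 'finger_gap': 0.08784420201905498}
```

View pics/side0.png

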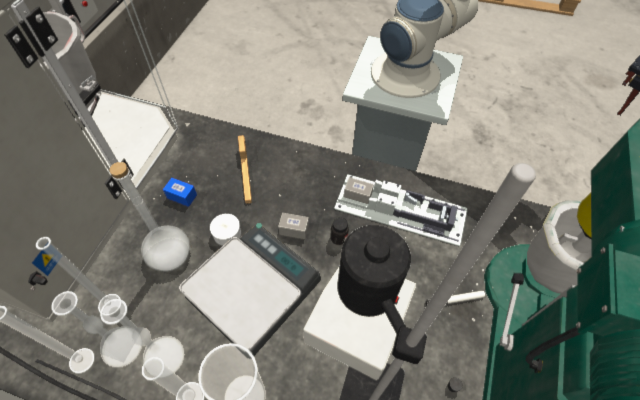

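View pics/top0.png

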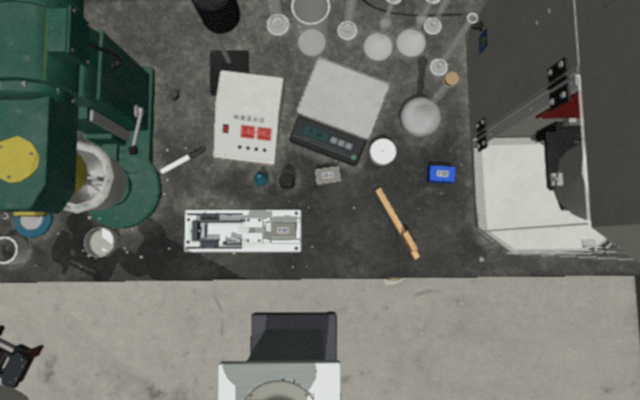

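The side view shows the guide at about (400,208), with the prism at its left end (358,187). The stick is at (245,170), the blue look-alike at (180,191), the spare prism at (293,225), the tin at (225,229) and the bottle at (339,231). In the top view the guide is at (243,230), with the feed running towards image left.

Candidates for the prism (top view):
- grey block in the infeed (283,230): matches the description, so this is my choice
- grey spare at (328,175): on the bare worktop
- blue block at (442,173): excluded

The only candidate for the stick is the orange one at (398,222).

```bash
python3 - <<'E'
from h import *
t=dict(np.load("top0.npz"));s=dict(np.load("side0.npz"))
a=cv2.resize(t["frame"][180:265,180:305],None,fx=6,fy=6,interpolation=cv2.INTER_CUBIC)[:,:750]
b=cv2.resize(t["frame"][180:265,365:430],None,fx=3,fy=3,interpolation=cv2.INTER_CUBIC)
c=cv2.resize(s["frame"][130:215,225:265],None,fx=3,fy=3,interpolation=cv2.INTER_CUBIC)
cv2.imwrite("pics/gcrop.png",a)
d=np.hstack([b,c]);cv2.imwrite("pics/scrop.png",cv2.resize(d,None,fx=2,fy=2))
for n,im in(("top",t),("side",s)):
    P=pts(im);hsv=cv2.cvtColor(im["frame"],cv2.COLOR_BGR2HSV)
    m=cv2.inRange(hsv,(8,100,80),(25,255,255))
    k,l,st,ce=cv2.connectedComponentsWithStats(m)
    for i in range(1,k):
        if st[i,4]<150: continue
        q=P[l==i]
        if np.ptp(q[:,0])>.4 : continue
        print(n,ce[i],st[i,4],"z pct",np.percentile(q[:,2],[5,50,95]))
        for lo,hi in((.005,.03),(.035,.06)):
            r=q[(q[:,2]>lo)&(q[:,2]<hi)]
            if len(r)<8: continue
            rc=cv2.minAreaRect((r[:,:2]*1000).astype(np.float32));print(lo,len(r),rc,r.mean(0))
    g=P.reshape(-1,3);
    for z,w in((0,"floor"),):
        f=(g[:,0]>.2)&(g[:,0]<.7)&(abs(g[:,1])<.4)
        print(w,np.percentile(g[f,2],[10,25,50]))
E
```

```text
top [397.21393035 222.74626866] 402 z pct [0.01278726 0.0179483  0.05006633]
0.005 263 ((516.3489379882812, -312.9666748046875), (194.46214294433594, 15.820982933044434), 28.173152923583984) [ 0.5349903  -0.30226506  0.01664022]
0.035 127 ((461.92828369140625, -341.93988037109375), (54.68052291870117, 15.807540893554688), 26.82252311706543) [ 0.46181936 -0.3410477   0.04708414]
floor [-0.00468897 -0.00113382  0.00181816]
side [244.42050209 169.18200837] 478 z pct [0.00136735 0.01688521 0.04931406]
0.005 310 ((511.0825500488281, -315.174072265625), (209.58975219726562, 16.034151077270508), 28.306045532226562) [ 0.54061721 -0.2988279   0.01642899]
0.035 121 ((462.9176940917969, -341.2022399902344), (59.174110412597656, 15.947954177856445), 28.39179039001465) [ 0.46607342 -0.33913378  0.04665792]
floor [-0.00078464  0.00059276  0.00297156]
```

View pics/gcrop.png

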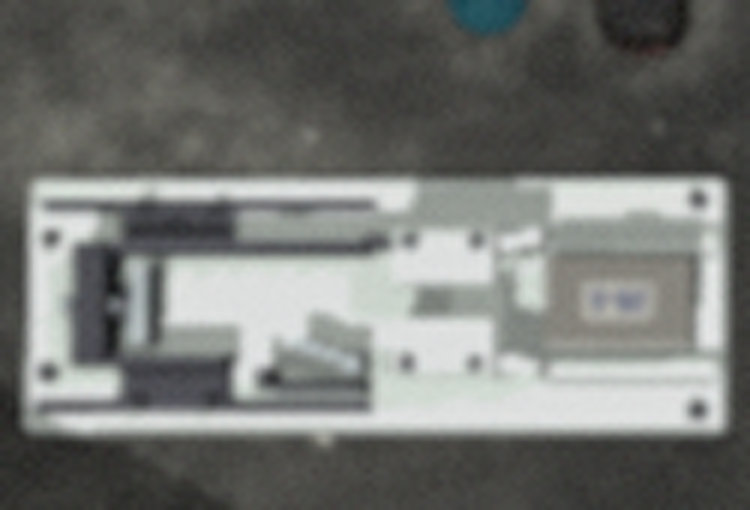

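View pics/scrop.png

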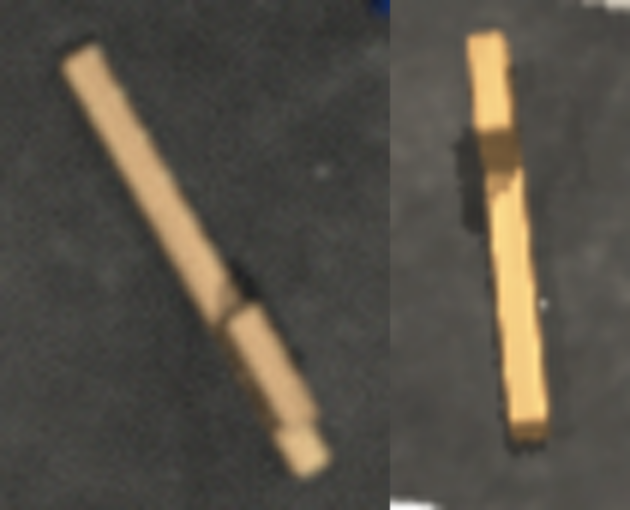

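The stick's grip is at about (0.462,-0.341), measured in both views. It is 47 mm high and yawed 28°, and the bar points away from the robot, so that end is the pushing end. In the guide crop the mouth is at about x=497, the latch nose at (335,350) and the pad at (140,300). Next I'll measure the guide pose.

```bash
python3 - <<'E'
from h import *
T={}
for n,box in(("top",(195,265,170,310)),("side",(165,250,320,475))):
    im=dict(np.load(n+"0.npz"));P=pts(im);f=im["frame"]
    m=np.zeros(f.shape[:2],np.uint8);a,b,c,d=box
    m[a:b,c:d]=(f[a:b,c:d].min(2)>110)*255
    m=cv2.morphologyEx(m,cv2.MORPH_OPEN,np.ones((2,2)))
    cs,_=cv2.findContours(m,cv2.RETR_EXTERNAL,cv2.CHAIN_APPROX_NONE)
    q=np.vstack([c for c in cs if cv2.contourArea(c)>60])[:,0]
    q=np.array([world(im,u,v,.006) for u,v in q])
    for use in("ray",):
        rc=cv2.minAreaRect((q[:,:2]*1000).astype(np.float32));print(n,use,rc,cv2.boxPoints(rc).round(1).tolist())
    # base plate corners by depth
    g=P[a:b,c:d].reshape(-1,3);k=g[(g[:,2]>.05)&(g[:,2]<.062)]
    rc=cv2.minAreaRect((k[:,:2]*1000).astype(np.float32));print(" roof",len(k),rc)
    # prism label top z
    gm=(abs(P[...,2]-.046)<.004);hs=cv2.cvtColor(f,cv2.COLOR_BGR2HSV)
    mm=np.zeros_like(m);mm[a:b,c:d]=gm[a:b,c:d]&(P[a:b,c:d,1]<-.02)
    kk,l,st,ce=cv2.connectedComponentsWithStats(mm)
    i=1+st[1:,4].argmax();r=P[l==i];print(" prism",st[i],cv2.minAreaRect((r[:,:2]*1000).astype(np.float32)),r[:,2].mean())
E
```

```text
top ray ((491.65606689453125, 94.293701171875), (315.6563415527344, 117.63652038574219), 89.22592163085938) [[430.70001220703125, -62.70000076293945], [548.2999877929688, -64.30000305175781], [552.5999755859375, 251.3000030517578], [435.0, 252.89999389648438]]
 roof 381 ((494.6358642578125, 19.17682647705078), (126.84750366210938, 61.93544387817383), 89.25379180908203)
 prism [285 222  11  16 141] ((495.27142333984375, -33.5633430480957), (26.112186431884766, 38.86234664916992), 89.13826751708984) 0.04620123266159067
side ray ((430.44525146484375, 104.72565460205078), (317.63238525390625, 264.6212463378906), 88.57015991210938) [[294.20001220703125, -50.70000076293945], [558.7999877929688, -57.29999923706055], [566.7000122070312, 260.20001220703125], [302.1000061035156, 266.79998779296875]]
 roof 433 ((553.4649658203125, 21.712051391601562), (121.29943084716797, 183.55934143066406), 88.52054595947266)
 prism [344 177  15  15 138] ((493.8249206542969, -32.85186767578125), (25.1368408203125, 41.80552673339844), 89.0765151977539) 0.04669617540490476
```

```bash
python3 - <<'E'
from h import *
im=dict(np.load("top0.npz"))
W=lambda u,v,z:(world(im,180+u/6-.42,180+v/6-.42,z)*1000).round(1)[:2]
print("plate",[W(u,v,.006) for u,v in((30,178),(728,178),(725,433),(25,433))])
print("prism",[W(u,v,.046) for u,v in((548,250),(697,250),(697,350),(548,350))])
print("roof mouth edge",W(497,240,.055),W(497,375,.055),"slot",W(450,288,.055),W(450,315,.055))
s=dict(np.load("side0.npz"));P=pts(s);f=s["frame"]
m=((f.min(2)>110)&(P[...,2]>.001)&(P[...,2]<.075)&(P[...,0]<.6)&(P[...,0]>.4)&(P[...,1]>-.1)&(P[...,1]<.3)).astype(np.uint8)
k,l,st,ce=cv2.connectedComponentsWithStats(m);i=1+st[1:,4].argmax()
q=np.argwhere(l==i);q=np.array([world(s,u,v,.006) for v,u in q])
rc=cv2.minAreaRect((q[:,:2]*1000).astype(np.float32));print("side plate",rc,cv2.boxPoints(rc).round(1).tolist())
# spacing of bystanders for context, ik reach test
import math
def quat(yaw): # tool down, tool y axis (jaws) at angle yaw in world
    from scipy.spatial.transform import Rotation as R
    y=np.array([math.cos(yaw),math.sin(yaw),0]);z=np.array([0,0,-1.]);x=np.cross(y,z)
    q=R.from_matrix(np.c_[x,y,z]).as_quat();return [q[3],*q[:3]]
for p,yw in(((.462,-.3415,.021),118),((.462,-.3415,.021),-62),((.49,-.23,.03),179.2),((.49,-.23,.03),-.8),((.49,-.01,.03),179.2),((.49,-.01,.03),-.8)):
    try:j=inverse_kinematics(p,quat(math.radians(yw)))
    except Exception as e:j=e
    print(p,yw,None if j is None else np.round(j,2))
E
```

```text
plate [array([554.7, 252.6]), array([550.4, -61.1]), array([436.8, -58.6]), array([440.9, 253.1])]
prism [array([517.3,  15.8]), array([516.5, -48.8]), array([473.3, -48.4]), array([474.2,  15.9])]
roof mouth edge [521.5  36.8] [463.7  36.9] slot [501.1  57.1] [489.6  57.1]
side plate ((501.5948486328125, 99.74671173095703), (322.8986511230469, 148.3333282470703), 84.82630920410156) [[413.20001220703125, -54.400001525878906], [560.9000244140625, -67.69999694824219], [590.0, 253.89999389648438], [442.29998779296875, 267.20001220703125]]
(0.462, -0.3415, 0.021) 118 None
(0.462, -0.3415, 0.021) -62 [-0.7   0.08  1.61 -0.    1.45  0.39]
(0.49, -0.23, 0.03) 179.2 None
(0.49, -0.23, 0.03) -0.8 [-0.5  -0.01  1.69 -0.    1.46 -0.49]
(0.49, -0.01, 0.03) 179.2 None
(0.49, -0.01, 0.03) -0.8 [-0.09 -0.15  1.83 -0.    1.47 -0.08]
```

The two views agree on the poses:
- **Guide centre line:** x≈0.4948+0.0134·(y−0.037), with the mouth at y≈0.037.
- **Prism:** rear face at y≈−0.0486.
- **Stick:** origin at (0.4624,−0.3415), yaw 28.2°.

Next I'll grasp the stick.

```bash
cat >> h.py <<'E'
import math
from scipy.spatial.transform import Rotation as Rot
def quat(deg):
    "tool down, tool x (stick direction) at heading deg"
    a=math.radians(deg);x=np.array([math.cos(a),math.sin(a),0]);z=np.array([0,0,-1.])
    q=Rot.from_matrix(np.c_[x,np.cross(z,x),z]).as_quat();return [q[3],*q[:3]]
GD=np.array([.0134,1,0])/np.hypot(.0134,1);GM=np.array([.4948,.037,0]);GY=89.2
def gp(gx,z): return (GM+GD*gx+[0,0,z]).tolist()   # point on the guide's centre line
def show(tag):
    s=state();print(tag,"t",round(s["time"],2),"p",np.round(s["ee_pos"],4),"F",np.round(s["ft_force"],2),"gap",round(s["finger_gap"],4));return s
E
python3 - <<'E'
from h import *
q=quat(28.2)
move_to([.4624,-.3415,.13],q);show("above")
move_l([.4624,-.3415,.021],.12);show("down")
close();show("closed")
move_l([.4624,-.3415,.101],.12);show("up")
move_to(gp(-.275,.101),quat(GY));show("behind")
for n in("top","side"):
    im=get_image(n);np.savez(n+"1.npz",**im)
    P=pts(im);m=cv2.inRange(cv2.cvtColor(im["frame"],cv2.COLOR_BGR2HSV),(8,100,60),(25,255,255))>0
    m&=(P[...,2]>.06)&(P[...,2]<.16)&(abs(P[...,0]-.49)<.08)&(P[...,1]<0)
    r=P[m];print(n,len(r),"z",np.percentile(r[:,2],[5,50,95]));b=r[r[:,2]<.105]
    print(cv2.minAreaRect((b[:,:2]*1000).astype(np.float32)))
    for lo in np.arange(-.23,-.09,.03):
        s=b[(b[:,1]>lo)&(b[:,1]<lo+.03)]
        if len(s):print(round(lo,2),len(s),s.mean(0).round(4))
    print("max y",b[:,1].max())
cv2.imwrite("pics/held.png",np.hstack([cv2.resize(dict(np.load("top1.npz"))["frame"][150:300,230:430],(400,300)),cv2.resize(dict(np.load("side1.npz"))["frame"][90:240,220:420],(400,300))]))
E
```

```text
above t 3.28 p [ 0.4629 -0.3409  0.1301] F [ 0.35 -0.21 -0.17] gap 0.0881
down t 4.34 p [ 0.4629 -0.3419  0.0221] F [ 0.63  0.49 -0.28] gap 0.0878
closed t 5.44 p [ 0.4624 -0.3415  0.021 ] F [ 0.01 -0.42  0.14] gap 0.0159
up t 6.26 p [ 0.462  -0.3412  0.1   ] F [ 0.59  0.52 -0.8 ] gap 0.0158
behind t 7.11 p [ 0.4908 -0.2381  0.1002] F [ 0.04 -0.24 -0.57] gap 0.0156
top 224 z [0.09175726 0.09516837 0.09869883]
((491.4009704589844, -132.429931640625), (107.05481719970703, 14.942109107971191), 89.04842376708984)
-0.2 21 [ 0.4921 -0.1765  0.0949]
-0.17 65 [ 0.4912 -0.1538  0.0953]
-0.14 68 [ 0.4924 -0.1242  0.0952]
-0.11 66 [ 0.4926 -0.0956  0.095 ]
max y -0.07888117118551594
side 590 z [0.08321089 0.09562665 0.12677564]
((492.7842712402344, -155.03253173828125), (22.260295867919922, 156.30357360839844), 1.7556639909744263)
-0.23 79 [ 0.495  -0.2129  0.0934]
-0.2 97 [ 0.4939 -0.1848  0.0934]
-0.17 95 [ 0.4943 -0.1549  0.093 ]
-0.14 104 [ 0.4944 -0.1252  0.0931]
-0.11 108 [ 0.4949 -0.0952  0.093 ]
max y -0.07691217517282174
```

View pics/held.png

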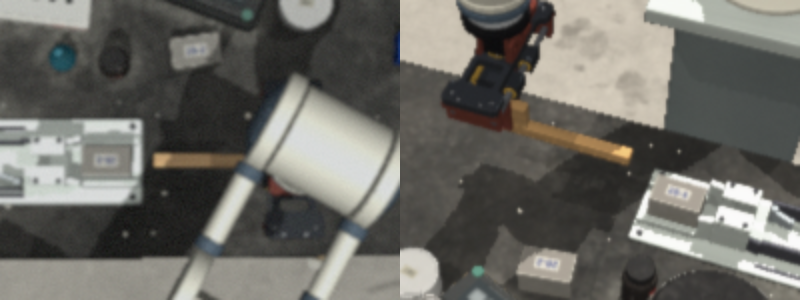

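The stick is held level. Its tip is at y≈−0.078 (left picture, 155,160), in line with the prism at (105,160). Now lower it and push in monitored steps.

```bash
python3 - <<'E'
from h import *
Z=.0285
move_l(gp(-.275,Z),.12);hold(.2);s=show("low");F0=np.array(s["ft_force"])
f=lambda:-(np.array(state()["ft_force"])-F0)@GD
move_l(gp(-.160-.091,Z),.05);show("near")
log=[];tip=-.091
while tip<.074:
    if tip<-.078: st,v=.0015,.012
    elif tip<.07: st,v=.006,.03
    tip+=st;move_l(gp(tip-.160,Z),v);x=f();log.append((round(tip*1000,1),round(x,1)))
    if x>8: hold(.1);x=f();log.append(("again",round(x,1)))
    if x>8: break
print(log);show("end")
im=get_image("side");cv2.imwrite("pics/mid.png",cv2.resize(im["frame"][150:260,310:480],None,fx=4,fy=4))
E
```

```text
low t 8.17 p [ 0.4917 -0.2383  0.0297] F [-0.51 -0.38 -0.07] gap 0.0158
near t 8.8 p [ 0.4915 -0.2138  0.0285] F [ 0.71  0.34 -0.65] gap 0.016
[(-89.5, np.float64(-0.2)), (-88.0, np.float64(-0.4)), (-86.5, np.float64(-1.3)), (-85.0, np.float64(-0.4)), (-83.5, np.float64(0.3)), (-82.0, np.float64(0.3)), (-80.5, np.float64(-0.1)), (-79.0, np.float64(-0.1)), (-77.5, np.float64(0.3)), (-71.5, np.float64(-0.7)), (-65.5, np.float64(-0.8)), (-59.5, np.float64(-0.4)), (-53.5, np.float64(-0.3)), (-47.5, np.float64(-0.2)), (-41.5, np.float64(-0.2)), (-35.5, np.float64(-0.2)), (-29.5, np.float64(0.2)), (-23.5, np.float64(-0.6)), (-17.5, np.float64(-0.3)), (-11.5, np.float64(-1.0)), (-5.5, np.float64(-0.5)), (0.5, np.float64(-0.7)), (6.5, np.float64(-1.2)), (12.5, np.float64(-0.1)), (18.5, np.float64(1.9)), (24.5, np.float64(-0.0)), (30.5, np.float64(0.3)), (36.5, np.float64(-0.3)), (42.5, np.float64(0.4)), (48.5, np.float64(1.0)), (54.5, np.float64(0.1)), (60.5, np.float64(1.8)), (66.5, np.float64(0.8)), (72.5, np.float64(1.0)), (78.5, np.float64(-0.3))]
end t 20.38 p [ 0.4937 -0.044   0.0285] F [-0.78 -0.12 -0.72] gap 0.0157
```

View pics/mid.png

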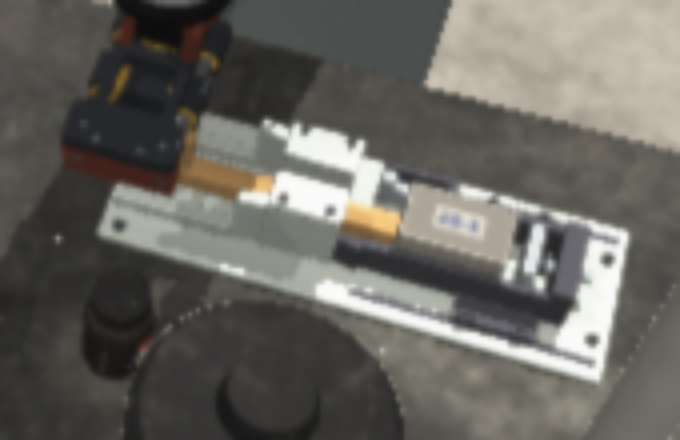

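The prism has come through the channel, with the stick tip behind it at (395,225). The pad at (535,240) is still a few mm ahead. I'll advance in fine steps.

```bash
python3 - <<'E'
from h import *
Z=.0285;F0=np.array([-.4,0,-.6])
def f(n=4):
    r=[]
    for _ in range(n): r.append(-(np.array(state()["ft_force"])-F0)@GD);hold(.02)
    return np.mean(r)
log=[];tip=.0785;x=0
while tip<.111:
    st=.001 if x<4 else .0005
    tip+=st;move_l(gp(tip-.160,Z),.012);x=f();log.append((round(tip*1000,1),round(float(x),1)))
    if x>11.5: break
print(log);show("end")
im=get_image("side");cv2.imwrite("pics/p1.png",cv2.resize(im["frame"][180:240,390:470],None,fx=8,fy=8,interpolation=cv2.INTER_CUBIC))
E
```

```text
[(79.5, 2.6), (80.5, 3.3), (81.5, 3.2), (82.5, 2.8), (83.5, 2.4), (84.5, 3.0), (85.5, 3.0), (86.5, 2.5), (87.5, 3.1), (88.5, 2.6), (89.5, 5.0), (90.0, 6.2), (90.5, 7.6), (91.0, 7.7), (91.5, 9.2), (92.0, 8.9), (92.5, 9.6), (93.0, 10.7), (93.5, 11.1), (94.0, 11.7)]
end t 26.76 p [ 0.494  -0.0311  0.029 ] F [ -0.93 -11.49   2.47] gap 0.016
```

View pics/p1.png

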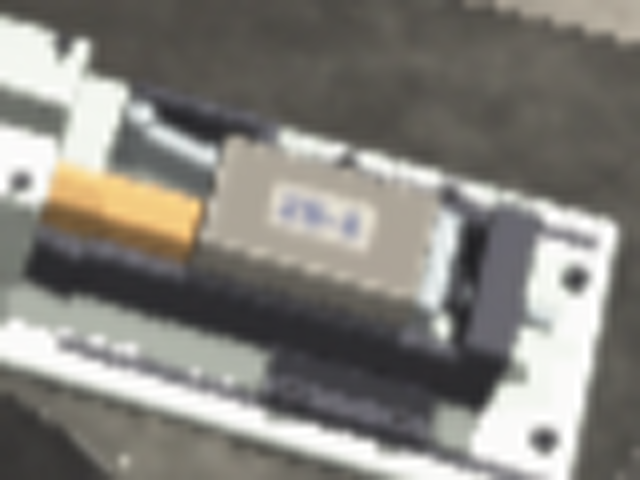

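The prism is against the pad (440,260) and the latch arm (170,135) is at its rear edge. I estimate about 4.1 mm of pad travel so far, and the latch should snap at about 4.5 mm. Continue a little further.

```bash
python3 - <<'E'
from h import *
Z=.0285;F0=np.array([-.4,0,-.6])
def f(n=4):
    r=[]
    for _ in range(n): r.append(-(np.array(state()["ft_force"])-F0)@GD);hold(.02)
    return np.mean(r)
log=[];tip=.094
while tip<.0968:
    tip+=.0004;move_l(gp(tip-.160,Z),.012);x=f();log.append((round(tip*1000,1),round(float(x),1)))
    if x>14.6: break
print(log);show("end")
im=get_image("side");cv2.imwrite("pics/p2.png",cv2.resize(im["frame"][180:240,390:470],None,fx=8,fy=8,interpolation=cv2.INTER_CUBIC))
E
```

```text
[(94.4, 12.2), (94.8, 12.6), (95.2, 13.3), (95.6, 13.3), (96.0, 14.1), (96.4, 14.8)]
end t 28.71 p [ 0.4942 -0.0295  0.0293] F [ -1.62 -13.93   3.27] gap 0.0156
```

View pics/p2.png

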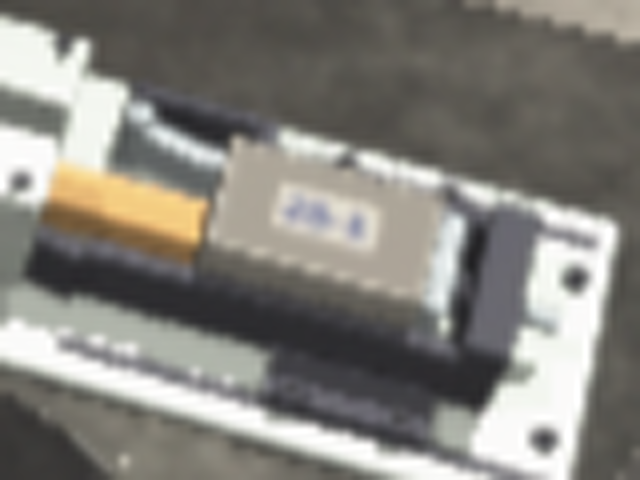

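The pad is clearly pressed further and the latch arm tip has come to (220,155), around the prism's rear edge. I'll nudge slightly more, then withdraw in steps. If it is latched, the force should drop off early.

```bash
python3 - <<'E'
from h import *
Z=.0285;F0=np.array([-.4,0,-.6])
def f(n=4):
    r=[]
    for _ in range(n): r.append(-(np.array(state()["ft_force"])-F0)@GD);hold(.02)
    return np.mean(r)
log=[]
for d in (96.8,97.2,96.2,95.2,94.2,93.2,92.2,91.2,90.2,88.2,80):
    move_l(gp(d/1000-.160,Z),.015);x=f();log.append((d,round(float(x),1)))
print(log);show("end")
im=get_image("side");cv2.imwrite("pics/p3.png",cv2.resize(im["frame"][180:240,390:470],None,fx=8,fy=8,interpolation=cv2.INTER_CUBIC))
E
```

```text
[(96.8, 14.2), (97.2, 14.9), (96.2, 11.2), (95.2, 8.9), (94.2, 7.5), (93.2, 6.1), (92.2, 2.6), (91.2, -0.3), (90.2, 0.2), (88.2, -0.4), (80, -0.1)]
end t 32.73 p [ 0.4937 -0.043   0.0285] F [-0.79  0.37 -1.13] gap 0.0158
```

View pics/p3.png

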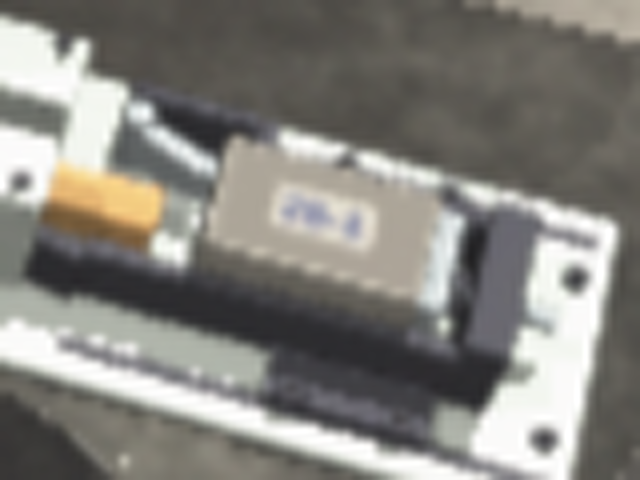

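It is latched. The force fell to zero at a tip position of about 91.7 mm, although an unlatched pad would still have pushed with about 6 N there. The prism stayed put (rear corner at about (228,138)) with a visible gap to the stick tip at (160,210). Now draw the stick out and lay it back where it was.

```bash
python3 - <<'E'
from h import *
Z=.0285
move_l(gp(-.115-.160,Z),.10);show("out")
move_l(gp(-.115-.160,.101),.12)
q=quat(28.2)
move_to([.4624,-.3415,.101],q);show("over")
move_l([.4624,-.3415,.0225],.08);move_l([.4624,-.3415,.0212],.01);hold(.2);show("down")
gripper_open();show("open");move_l([.4624,-.3415,.15],.12)
move_to([.40,-.40,.22],q);hold(.2);show("clear")
for n in("top","side"):
    im=get_image(n);P=pts(im);m=cv2.inRange(cv2.cvtColor(im["frame"],cv2.COLOR_BGR2HSV),(8,100,60),(25,255,255))>0
    m&=(P[...,2]>.004)&(P[...,2]<.07)&(abs(P[...,0]-.5)<.15)&(P[...,1]<-.2)&(P[...,1]>-.45)
    b=P[m];lo=b[b[:,2]<.03]
    print(n,len(b),cv2.minAreaRect((lo[:,:2]*1000).astype(np.float32)))
    far=lo[lo[:,0]>.57];mid=lo[(lo[:,0]<.53)&(lo[:,0]>.50)];print(" bar top z mid/far",np.median(mid[:,2]) if len(mid) else None,np.median(far[:,2]))
    np.savez(n+"2.npz",**im)
t=dict(np.load("top2.npz"))["frame"];s=dict(np.load("side2.npz"))["frame"]
cv2.imwrite("pics/fin.png",np.hstack([cv2.resize(t[130:280,180:460],(420,225)),cv2.resize(s[125:250,225:475],(375,188))[:, :375] if 0 else cv2.resize(s[110:260,220:473],(380,225))]))
E
```

```text
out t 34.88 p [ 0.4912 -0.2376  0.0285] F [-0.05  0.59 -0.9 ] gap 0.0161
over t 36.48 p [ 0.4622 -0.341   0.1   ] F [-0.04  0.06 -0.65] gap 0.0156
down t 38.1 p [ 0.4624 -0.3415  0.0213] F [ 0.03  0.05 -0.71] gap 0.0161
open t 39.27 p [ 0.4624 -0.3415  0.0212] F [-0.69 -0.13  0.14] gap 0.0879
clear t 41.22 p [ 0.4005 -0.3988  0.2179] F [ 0.22 -0.1   0.38] gap 0.0877
top 414 ((511.3249206542969, -312.7400207519531), (202.88864135742188, 16.420787811279297), 27.668785095214844)
 bar top z mid/far 0.016092190416106822 0.015441195047078839
side 436 ((511.9937744140625, -312.27032470703125), (206.15196228027344, 17.073293685913086), 28.223188400268555)
 bar top z mid/far 0.016667971752699393 0.016008776942185075
```

View pics/fin.png

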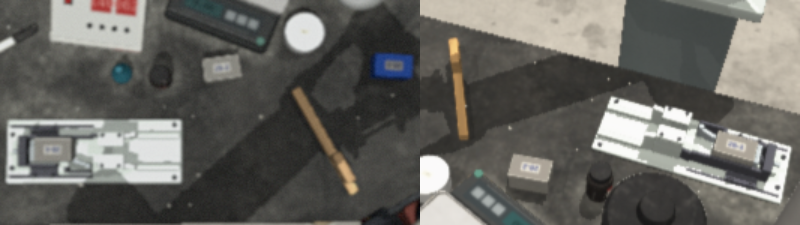

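The stick lies flat on the worktop (325,140), with the bar top at 16 mm at both the middle and the tip. The prism sits in the carriage (50,152), and the bystanders look unmoved. Handing in.

```bash
python3 - <<'E'
from h import *
hold(.3);show("pre");print(job_done())
E
```

```text
pre t 41.62 p [ 0.4001 -0.3999  0.22  ] F [-0.21 -0.1   0.28] gap 0.0878
the job is handed in; nothing more can be done
None
```

I pushed the prism through the covered channel with the stick until the latch held it against the pad. Then I drew the stick out, laid it back where it had been, and handed the job in at about 41.6 s. `job_done()` gives no verdict, so the result rests on the checks below.

- **Push:** the force read at the wrist peaked at about 14.9 N. It is sampled between steps with noise of about ±1 N, so brief peaks may have been missed, but it stayed well under the 25 N limit. The gripper was never near the prism.
- **Latch:** as I withdrew, the force fell to zero at about 91.7 mm past the mouth. The pad was first touched at about 89 mm, so an unlatched pad would still have been pushing there. The prism stayed in place in the pictures. I did not measure the latch angle or the pad travel directly.
- **Stick:** both cameras show the bar top at about 16 mm at the middle and near the tip, so it is flat, and it lies well clear of the guide.
- **Other things:** they look unmoved in the last pictures; I judged this by eye only.
- **Failed measurement:** the side-view fit of the guide plate was spoiled by neighbouring bright pixels, so I dropped it. I used the top-view edges instead, checked against the prism and the roof slot.

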